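# Snap the guard onto the work lamp

## Task

Pick the black grille guard up off the bench, set it face-on over the work lamp on its stand so that the lamp's two snap hooks stand in the guard's end notches, and push it straight down until both hooks have clicked over its ends and it lies flat and fully home on the lamp; then let go. Push firmly but with care: never load the lamp with more than 30 N, and leave the other things on the bench where they are.

Things in the scene. Friction and masses are not known exactly. Their poses are not given: they have to be found in the camera images.
- guard: the guard: black plastic grille plate, 84 mm (x) by 150 mm (y), 5 mm thick, 0.11 to 0.22 kg, lying flat, right way up. Origin: centre of its underside, z up. In the middle of each short end (+y and -y) is a notch 18 mm wide in x, 5 mm deep, its floor at y = +-70 mm. It fits either way round
- guard_bar (a point): middle of the guard's upright grip bar, 17 mm above the guard's origin, axes as the guard's. The bar is 12 mm thick in y, 60 mm long in x, and runs from 5 to 29 mm above the guard's underside, on a web 36 mm wide in y. Pinch it from above, fingers closing along y
- stand: lamp stand fixed to the bench: round steel foot 150 mm across, a post, and on it the lamp head, its flat face up. Origin: centre of the foot's underside, z up. The post was set by hand: the face lies anywhere from 118 to 148 mm above this origin, and is not measured. The guard seats flat on the face, centred on this axis, its y along this y
- lamp_axis (a point): fixed point on the stand's axis 133 mm above its origin, axes as the stand's; it marks the middle of the face's possible heights, not the face. The lamp head is an aluminium block 96 mm (x) by 166 mm (y) by 42 mm, on a stiff spring: about 20 N per mm, 3 mm of travel, then solid. Clicking the guard home takes some 10 to 22 N in all
- hook_a (a joint): outward bend (rad) of the black snap hook at the stand's +y, 12 mm wide in x: 0 at rest, about 0.1 as the guard's end passes, 0 again once clicked. Its barb points inward, 66 mm off the axis, underside 6.5 mm above the lamp face; the lead-in above it slopes out to 74 mm off the axis at its end, 26 mm above the face. Guard thickness under the barb: 5 mm
- hook_b (a joint): outward bend of the like hook at the stand's -y, rad
- pin (a joint): how far the lamp's interlock pin is pressed, m: a thin steel pin, 10 mm across, in the middle of the lamp face, that stands 5 mm proud at 0 and is flush at 0.005, as it is when the guard is home on the face. Soft spring, under 1 N
- driver: screwdriver lying on the bench (bystander), about 200 mm long; origin under its middle
- oil: brown oil bottle (bystander), 48 mm across, 130 mm tall; origin under its centre
- jar: glass jar with a steel lid (bystander), 64 mm across, 75 mm tall; origin under its centre
- mug: white mug (bystander), 76 mm across, 85 mm tall; origin under its centre
- offcut: light wooden offcut (bystander), 120 x 50 x 30 mm; origin under its centre
- spanner: spanner lying on the bench (bystander), about 180 mm long; origin under its middle
There are look-alikes about, which are no part of the job. There is more than one size of the stand; the one meant has the size given above. What is shaped like the guard but white is not meant.

How it is judged:
On the way, in this order (a step that is already met when the one before it is completed fails the run):
1. the guard is over the lamp, lined up with its hooks, not yet pressing the pin (horizontal distance between guard and stand below 0.012 m and angle between the y axis of guard and the y axis of stand, either way round below 0.15 rad and z of guard in the frame of stand above 0.11 m and value of joint pin below 0.001 m), for 0.05 s.
2. both hooks have clicked over the guard and it is home (value of joint pin above 0.003 m and value of joint each of hook_a, hook_b below 0.02 rad and horizontal distance between guard and stand below 0.006 m and angle between the y axis of guard and the y axis of stand, either way round below 0.09 rad and angle between guard's own z axis and vertical below 0.035 rad), for 0.2 s.
At the end, for the whole second after the job is handed in: The guard lies on the lamp under both hooks: it keeps the lamp's interlock pin pressed by more than 3 mm, both hooks back within 0.02 rad of rest, centred within 6 mm, its long side within 0.09 rad of the stand's y (either way round), level within 0.035 rad, at rest and released (all of step 2 and linear speed of guard below 0.02 m/s); the robot touches nothing.
It fails at once if the guard pressed on the lamp with more than 30 N (contact force between guard and stand above 30 N).
It fails at once if the fingers pressed on the lamp with more than 30 N (contact force between the fingers and stand above 30 N).
It fails at once if another thing on the bench moved by more than 3 cm (distance of any of driver, oil, jar, mug, offcut, spanner from where it was at the start of the episode above 0.03 m).
It also fails if it takes over 58 s, if anything falls off the work surface, if the arm or the gripper's body presses on something with over 40 N, if the wrist force passes 120 N, or if a joint passes its speed limit or range.

## Robot

A 6-joint arm with a two-finger parallel gripper is mounted at the origin on the work surface. World frame = base frame: x ahead of the robot, y to its left, z up, the work surface at z = 0. Lengths are in m, angles in rad, forces in N, time in s.
With the tool pointing down it reaches from about 0.35 to 0.875 m from the base axis. Payload 15.5 kg.
Tool frame: the origin (TCP) lies on the centre line of the jaws, within the pads' length; the fingertips stand 25 mm ahead of it and the grasp point (between the pads) lies 6 mm ahead of it (tip_extent is the distance from the TCP to the fingertips, in m); z points along the fingers, y is the line along which they close (so a half turn about z gives the same grasp; the last joint's range is limited). The gripper opens to 85 mm and grips with 20 to 120 N. Pads are 22 mm wide; open, the fingers measure 114 mm over their backs; the gripper's body (76 mm by 85 mm) begins 54 mm behind the grasp point. The pads swing forward as they close: fully open they stand 13 mm farther back than shut.
Start: joints at [-1.345, 0.494, 1.345, -0, 1.302, -0.096], TCP at [0.198, -0.593, 0.256] pointing down, gripper open.
Joint ranges: [-2.91, 2.91], [-0.82, 2.16], [0.22, 2.67], [-1.22, 4.37], [0.12, 2.79], [-3.08, 3.08]. Speed limits (rad/s): [1.89, 1.89, 2.57, 3.01, 3.01, 3.01].

## Interface

Orientations are given as a rotation vector (axis times angle).
In Python, from cell import * gives the robot as it stands.
- The arm moves only by the tool send_rows, never from a script. Its argument "motion" is a list of rows, each an object with "offset": the shift along the tool's x, y, z in cm, a list of three; "yaw": the turn about the tool's z in degrees. A call has exactly 10 rows; each row is the pose to reach, as a shift and turn from the pose commanded when the call began, along the tool's axes at that moment; what a row does not reach only later rows make up. A row lasts 1/10 s, in which the tool goes at most 50 mm and 8.59 degrees, less where a joint would pass 70% of its speed; a pose out of reach is approached as far as the arm can. A call with a gripper value outside its range is refused whole. "claw" is the finger opening in cm, from 0 to 8.54, set as the call begins (left out, the last holds). The fingers move at their own pace and stop on an object; the grip force is fixed at half the most. Time passes only in rows, so rows that repeat a pose let the fingers close, or fill a call up. It gives the time, the measured TCP pose, the force, the opening and the grip force at its end, in the units of the state.
- sense(): the state, without advancing time (a new reading comes with each control period).
- read_camera(name): name is "side" or "top" or "wrist"; returns the picture (420x560x3 uint8, red, green, blue); there is no depth.
- camera_params(name): a dict with "fx", "fy", "cx", "cy" (pixels), "D" ([k1, k2, p1, p2, k3] as OpenCV has them; the pictures are not rectified), "pose" (4x4, takes a point from camera to world coordinates). Camera axes: x right, y down, z forward; pixel columns grow to the right and rows downward; lengths in m; the calibration is good to about 2 mm. A picture is of the moment at which its call begins: read the wrist's pose just before it. camera_params takes no time and is no camera call; for the wrist camera it gives the pose at the moment of the call.
- close_job(): hands the job in; it is judged then, once.
The state is a dict: "t": time; "joint_positions": joint angles; "qd": joint speeds; "effort": joint torques, N m; "tool_pos": TCP position; "tcp_rot": TCP orientation; "ft_force": force on the tool from outside, world axes, zero at the start; "torque": the same for the moment, N m; "gripper_width": opening from 0.0 (shut) to 1.0 (fully open); "finger_force": force on a finger pad.
Only numpy, scipy, OpenCV 4.12 (cv2) and the standard library are available. Lean on these libraries where they do the work, as an engineer would, in place of code of your own. Each camera call takes 0.05 s, during which the arm holds its last target. There are 200 camera calls.

## Working session

There is one attempt and no reset: what is moved stays moved. The work goes in short steps, Python scripts to look and compute and a tool call to move; the robot and the scene stay as the last step left them, time stands still between calls to the robot, and variables do not carry over. Pictures are saved under pics/ and viewed, at most 10 in all, crops included, and the job is handed in when it is done.

Besides the shell and the picture viewer there is one more tool, called after "Emit:" by a JSON object that holds its "fn" and its "kwargs". send_rows: Moves the arm, as the interface text tells. Its arguments: {"type":"object","properties":{"motion":{"type":"array"},"claw":{"type":"number"}},"required":["motion"]}

```bash
ls; mkdir -p pics
cat > h.py <<'E'
from cell import *
import numpy as np, cv2
from scipy.spatial.transform import Rotation as R
def K(p): return np.array([[p['fx'],0,p['cx']],[0,p['fy'],p['cy']],[0,0,1.]])
def ray(name_or_p,uv):
    p=camera_params(name_or_p) if isinstance(name_or_p,str) else name_or_p
    n=cv2.undistortPoints(np.array([[uv]],float),K(p),np.array(p['D'],float))[0,0]
    T=np.array(p['pose']); d=T[:3,:3]@[n[0],n[1],1]; return T[:3,3],d
def at(p,uv,z):
    o,d=ray(p,uv); return o+d*(z-o[2])/d[2]
def proj(p,X):
    p=camera_params(p) if isinstance(p,str) else p
    T=np.linalg.inv(np.array(p['pose']))
    return cv2.projectPoints(np.array(X,float).reshape(-1,3),cv2.Rodrigues(T[:3,:3])[0],T[:3,3],K(p),np.array(p['D'],float))[0][:,0]
def save(n,f,crop=None,s=1):
    im=cv2.cvtColor(read_camera(n),cv2.COLOR_RGB2BGR); cv2.imwrite('pics/raw_'+f,im)
    if crop: a,b,c,d=crop; im=im[b:d,a:c]
    cv2.imwrite('pics/'+f,cv2.resize(im,None,fx=s,fy=s,interpolation=cv2.INTER_CUBIC))
E
python3 - <<'E'
from h import *
save('top','top1.png',s=1.42); save('side','side1.png',s=1.42)
for n in('top','side','wrist'):
    p=camera_params(n);print(n,p['fx'],np.round(p['pose'],3).tolist())
s=sense();print(s)
E
```

```text
pics
top 477.18353230352005 [[-0.029, -0.992, 0.126, 0.341], [-1.0, 0.029, -0.0, -0.003], [-0.003, -0.126, -0.992, 1.291], [0.0, 0.0, 0.0, 1.0]]
side 508.09288108464324 [[0.864, -0.289, 0.413, -0.149], [-0.503, -0.533, 0.68, -1.081], [0.023, -0.795, -0.606, 1.081], [0.0, 0.0, 0.0, 1.0]]
wrist 316.1613932116338 [[0.316, -0.899, -0.304, 0.275], [-0.949, -0.3, -0.099, -0.567], [-0.002, 0.319, -0.948, 0.373], [0.0, 0.0, 0.0, 1.0]]
{'t': 0.1, 'joint_positions': array([-1.34452899e+00,  4.94096765e-01,  1.34602941e+00,  3.47953180e-05,
        1.30249639e+00, -9.54628587e-02]), 'qd': array([ 0.00031764, -0.00309298, -0.0005844 , -0.00070382, -0.00097273,
        0.00060221]), 'effort': array([ 1.09014536e-04, -8.83589816e+01, -3.84565187e+01, -2.64309995e-05,
        5.16620261e-03, -1.15544259e-05]), 'tool_pos': array([ 0.19760351, -0.59265118,  0.25578844]), 'tcp_rot': array([-3.10001755e+00, -5.03016505e-01,  5.31325450e-05]), 'ft_force': array([-0.36721393,  0.26179316,  0.0688969 ]), 'torque': array([ 0.03567259, -0.04765024, -0.0436628 ]), 'finger_force': 0.0, 'gripper_width': 0.9981676112285366}
```

View pics/top1.png

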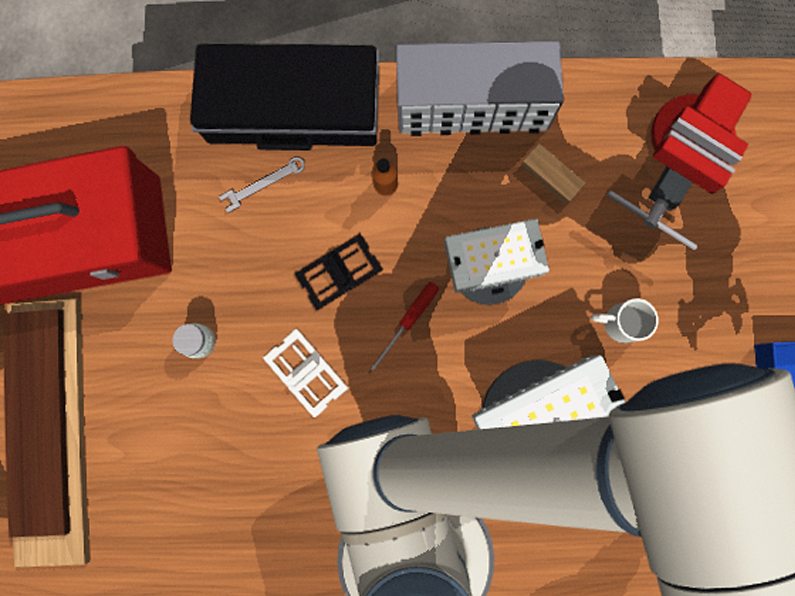

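View pics/side1.png

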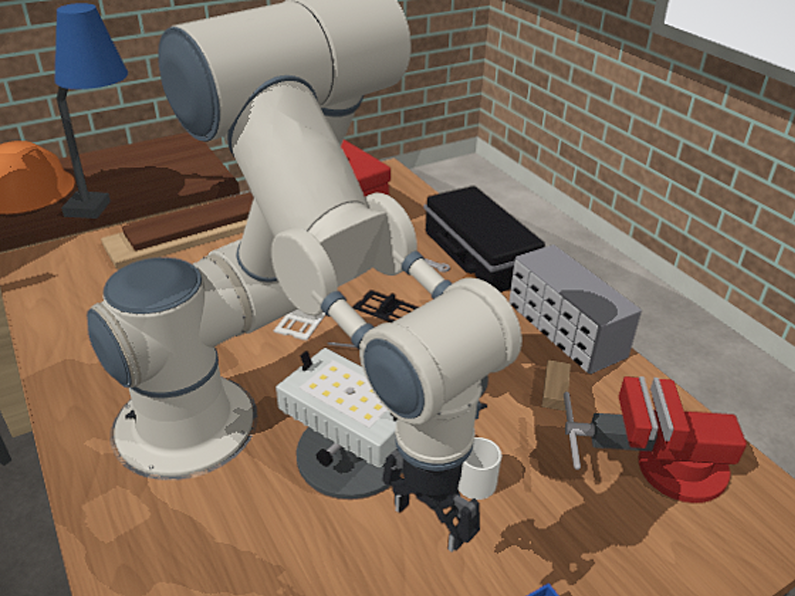

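The top view shows the black guard at about (339,271), the white look-alike at (305,372), a smaller lamp at (497,258) and a larger one at (545,395), partly hidden by the arm. I'll enlarge the guard and the smaller lamp.

Run:
```python
from h import *
im=cv2.imread('pics/raw_top1.png'); c=im[140:220,200:400]
cv2.imwrite('pics/crop1.png',cv2.resize(c,None,fx=4,fy=4,interpolation=cv2.INTER_CUBIC))
```

```text
(no output)
```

View pics/crop1.png

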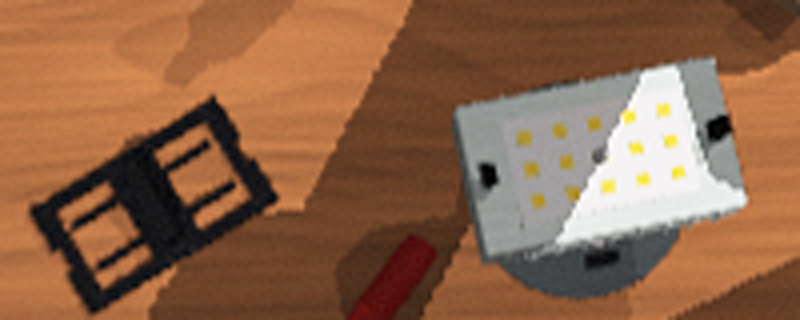

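The crop shows guard corners at about (32,210), (213,98), (278,198) and (95,312). The lamp face corners are at (456,107), (714,58), (745,200) and (485,260). The hooks are at (488,176) and (719,128), and the pin at (600,155).

Run:
```python
from h import *
p=camera_params('top')
c=lambda u:(u[0]/4+200-.4,u[1]/4+140-.4)
def q(C,z,n):
    P=np.array([at(p,c(u),z) for u in C]); m=P.mean(0)
    e=[np.linalg.norm(P[i]-P[(i+1)%4])*1e3 for i in range(4)]
    l=(P[1]-P[0])+(P[2]-P[3]); print(n,z,m.round(4),np.round(e,1),'long axis deg',np.degrees(np.arctan2(l[1],l[0])).round(2))
    return m
q([(32,210),(213,98),(278,198),(95,312)],.005,'guard')
L=[(456,107),(714,58),(745,200),(485,260)]
for z in(.118,.133,.148): q(L,z,'lamp');print(at(p,c((600,155)),z+.005),[at(p,c(u),z+.015).round(4) for u in((488,176),(719,128))])
# larger lamp (view px/1.42)
for z in (.13,.2): print([at(p,(u/1.42,v/1.42),z).round(3) for u,v in((474,412),(603,355))])
```

```text
guard 0.005 [0.5453 0.1326 0.005 ] [145.6  82.9 146.3  82.9] long axis deg -59.4
lamp 0.118 [ 0.5498 -0.1581  0.118 ] [165.9  92.1 167.   98.1] long axis deg -79.64
[ 0.54939231 -0.15716501  0.123     ] [array([ 0.5365, -0.0863,  0.133 ]), array([ 0.5625, -0.2305,  0.133 ])]
lamp 0.133 [ 0.5472 -0.1561  0.133 ] [163.8  91.  164.9  96.8] long axis deg -79.64
[ 0.54671992 -0.15519044  0.138     ] [array([ 0.5339, -0.0852,  0.148 ]), array([ 0.5596, -0.2275,  0.148 ])]
lamp 0.148 [ 0.5445 -0.1542  0.148 ] [161.7  89.8 162.7  95.6] long axis deg -79.64
[ 0.54404753 -0.15321587  0.153     ] [array([ 0.5314, -0.0841,  0.163 ]), array([ 0.5568, -0.2246,  0.163 ])]
[array([ 0.277, -0.106,  0.13 ]), array([ 0.366, -0.332,  0.13 ])]
[array([ 0.281, -0.1  ,  0.2  ]), array([ 0.364, -0.312,  0.2  ])]
```

The smaller lamp's face measures 166 mm long, so it is the stand meant. Next I'll work out the move to a hover over the guard.

```bash
cat >> h.py <<'E'
def go(x,y,z,ydeg):
    """offset cm / yaw deg so the TCP is at x,y,z with tool y along world angle ydeg (mod 180)"""
    s=sense(); M=R.from_rotvec(s['tcp_rot']).as_matrix()
    off=M.T@(np.array([x,y,z])-s['tool_pos'])*100
    cur=np.degrees(np.arctan2(M[1,1],M[0,1])); yaw=-((ydeg-cur+90)%180-90)
    print('pos',s['tool_pos'].round(4),'off',off.round(2),'yaw',yaw.round(2),'q6',s['joint_positions'][5].round(2),'tilt',np.degrees(np.arccos(-M[2,2])).round(2),'F',s['ft_force'].round(2),'w',s['gripper_width'].round(3),'t',s['t'])
E
python3 - <<'E'
from h import *
go(.545,.133,.30,-59.4)
E
```

```text
Traceback (most recent call last):
  File "h.py", line 24, in go
    print('pos',s['tool_pos'].round(4),'off',off.round(2),'yaw',yaw.round(2),'q6',s['joint_positions'][5].round(2),'tilt',np.degrees(np.arccos(-M[2,2])).round(2),'F',s['ft_force'].round(2),'w',s['gripper_width'].round(3),'t',s['t'])
                                                                                                                                                                                                 ^^^^^^^^^^^^^^^^^^^^^^^^
AttributeError: 'float' object has no attribute 'round'
```

```bash
sed -i "s/s\['gripper_width'\].round(3)/round(s['gripper_width'],3)/" h.py
python3 - <<'E'
from h import *
go(.545,.133,.30,-59.4)
E
```

```text
pos [ 0.1976 -0.5927  0.2558] off [ 55.9  -57.86  -4.35] yaw -12.17 q6 -0.1 tilt 0.06 F [-0.37  0.26  0.07] w 0.998 t 0.1
```

Emit:
{"fn": "send_rows", "kwargs": {"motion": [{"offset": [0,0,-2],"yaw": 0},{"offset": [0,0,-4.4],"yaw": 0},{"offset": [2,-2,-4.4],"yaw": -1},{"offset": [5,-5,-4.4],"yaw": -2},{"offset": [8,-8,-4.4],"yaw": -3},{"offset": [11,-11,-4.4],"yaw": -4},{"offset": [14,-14.5,-4.4],"yaw": -5},{"offset": [17,-17.5,-4.4],"yaw": -5},{"offset": [20,-20.5,-4.4],"yaw": -6},{"offset": [23,-24,-4.4],"yaw": -6}]}}

```text
t: 1.1
tool_pos: [0.3404, -0.2911, 0.3002]
tcp_rot: [3.07, 0.665, 0.0]
ft_force: [1.2, -0.7, 0.4]
gripper_width: 0.998
finger_force: 0.0
```

Run:
```python
from h import *
go(.545,.133,.30,-59.4)
```

```text
pos [ 0.3404 -0.2911  0.3002] off [ 3.618e+01 -3.015e+01  2.000e-02] yaw -6.15 q6 0.3 tilt 0.01 F [ 1.22 -0.69  0.37] w 0.998 t 1.1
```

Emit:
{"fn": "send_rows", "kwargs": {"motion": [{"offset": [3,-2.5,0],"yaw": -1},{"offset": [7,-5.5,0],"yaw": -2},{"offset": [11,-9,0],"yaw": -3},{"offset": [15,-12.5,0],"yaw": -4},{"offset": [19,-16,0],"yaw": -5},{"offset": [23,-19,0],"yaw": -6},{"offset": [27,-22.5,0],"yaw": -6},{"offset": [31,-26,0],"yaw": -6},{"offset": [34,-28.5,0],"yaw": -6},{"offset": [36.2,-30.1,0],"yaw": -6}]}}

```text
t: 2.1
tool_pos: [0.5456, 0.1345, 0.3]
tcp_rot: [-3.03, -0.827, 0.0]
ft_force: [0.3, -0.8, -0.1]
gripper_width: 1.002
finger_force: 0.0
```

Emit:
{"fn": "send_rows", "kwargs": {"motion": [{"offset": [0,0,2],"yaw": 0},{"offset": [0,0,4],"yaw": 0},{"offset": [0,0,6],"yaw": 0},{"offset": [0,0,8],"yaw": 0},{"offset": [0,0,10],"yaw": 0},{"offset": [0,0,12],"yaw": 0},{"offset": [0,0,12],"yaw": 0},{"offset": [0,0,12],"yaw": 0},{"offset": [0,0,12],"yaw": 0},{"offset": [0,0,12],"yaw": 0}]}}

```text
t: 3.1
tool_pos: [0.5455, 0.1314, 0.1813]
tcp_rot: [3.031, 0.825, 0.003]
ft_force: [-0.4, 0.2, 1.2]
gripper_width: 1.002
finger_force: 0.0
```

Run:
```python
from h import *
p=camera_params('wrist'); save('wrist','w1.png',s=1.42)
print(np.round(p['pose'],4).tolist(), proj(p,[.5453,.1326,.005]))
go(.545,.133,.18,-59.4)
import pickle; pickle.dump(p,open('w1.pkl','wb'))
```

```text
[[0.5059, -0.8178, -0.2743, 0.6154], [-0.8626, -0.4798, -0.1604, 0.1733], [-0.0004, 0.3178, -0.9482, 0.2991], [0.0, 0.0, 0.0, 1.0]] [[272.88826583 194.54414181]]
pos [0.5454 0.1314 0.1812] off [ 0.05 -0.16  0.12] yaw -0.16 q6 1.17 tilt 0.08 F [0.39 0.95 0.21] w 0.994 t 3.15
```

View pics/w1.png

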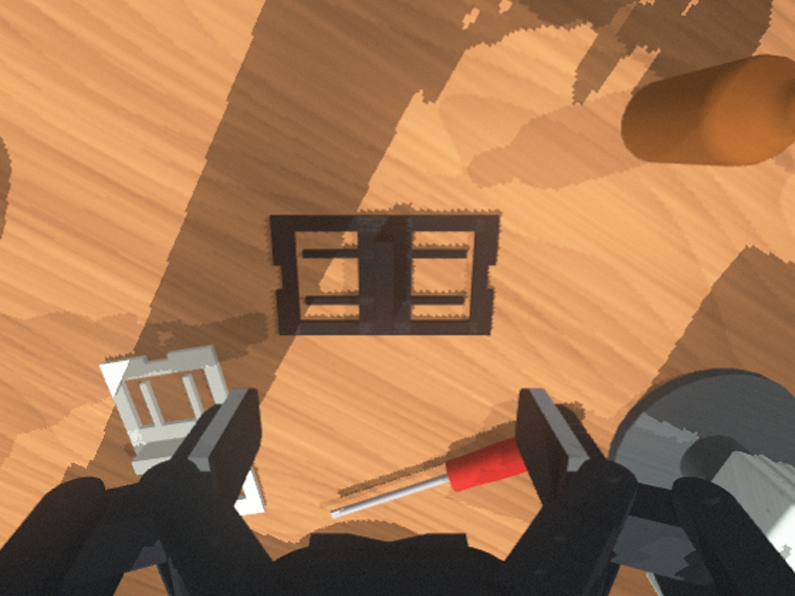

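The guard's corners are at (270,215), (499,212), (491,334) and (279,335). It sits nearly square to the jaws, and the driver and oil bottle are clear.

Run:
```python
from h import *
import pickle; p=pickle.load(open('w1.pkl','rb'))
C=[(270,215),(499,212),(491,334),(279,335)]
P=np.array([at(p,((u)/1.42-.3,(v)/1.42-.3),.005) for u,v in C])
print(P.mean(0),[np.linalg.norm(P[i]-P[(i+1)%4])*1e3 for i in range(4)])
l=P[1]-P[0]+P[2]-P[3]; a=np.degrees(np.arctan2(l[1],l[0]));print(a)
m=P.mean(0); go(m[0],m[1],.023,a)
```

```text
[0.54418716 0.13451064 0.005     ] [np.float64(148.56424569497466), np.float64(85.46573610265591), np.float64(150.24416836272326), np.float64(84.32236692672589)]
-59.084518850101595
pos [0.5454 0.1314 0.1812] off [ 0.03 -0.34 15.82] yaw -0.48 q6 1.17 tilt 0.08 F [0.39 0.95 0.21] w 0.994 t 3.15
```

Emit:
{"fn": "send_rows", "kwargs": {"motion": [{"offset": [0,-0.3,2],"yaw": -0.4},{"offset": [0,-0.3,5],"yaw": -0.4},{"offset": [0,-0.3,8],"yaw": -0.4},{"offset": [0,-0.3,10.5],"yaw": -0.4},{"offset": [0,-0.3,12],"yaw": -0.4},{"offset": [0,-0.3,13],"yaw": -0.4},{"offset": [0,-0.3,14],"yaw": -0.4},{"offset": [0,-0.3,14.6],"yaw": -0.4},{"offset": [0,-0.3,14.6],"yaw": -0.4},{"offset": [0,-0.3,14.6],"yaw": -0.4}]}}

```text
t: 4.15
tool_pos: [0.5438, 0.1339, 0.0347]
tcp_rot: [3.028, 0.835, 0.001]
ft_force: [0.7, 0.4, -0.1]
gripper_width: 0.998
finger_force: 0.0
```

Emit:
{"fn": "send_rows", "kwargs": {"motion": [{"offset": [0,0,0],"yaw": 0},{"offset": [0,0,0],"yaw": 0},{"offset": [0,0,0],"yaw": 0},{"offset": [0,0,0],"yaw": 0},{"offset": [0,0,0],"yaw": 0},{"offset": [0,0,0],"yaw": 0},{"offset": [0,0,0],"yaw": 0},{"offset": [0,0,0],"yaw": 0},{"offset": [0,0,0],"yaw": 0},{"offset": [0,0,0],"yaw": 0}], "claw": 0.6}}

```text
t: 5.15
tool_pos: [0.5435, 0.1339, 0.0345]
tcp_rot: [3.029, 0.835, 0.0]
ft_force: [-1.6, 0.2, 5.7]
gripper_width: 0.128
finger_force: 59.7
```

Run:
```python
from h import *
go(.5442,.1345,.034,-59.1)
print(sense()['finger_force'],sense()['torque'])
```

```text
pos [0.5435 0.1339 0.0345] off [ 0.09 -0.02  0.05] yaw -0.06 q6 1.17 tilt 0.01 F [-1.61  0.22  5.73] w 0.128 t 5.15
59.687461853027344 [0.02669494 0.19244026 0.03904979]
```

Emit:
{"fn": "send_rows", "kwargs": {"motion": [{"offset": [0,0,-0.5],"yaw": 0},{"offset": [0,0,-2],"yaw": 0},{"offset": [0,0,-5],"yaw": 0},{"offset": [0,0,-8],"yaw": 0},{"offset": [0,0,-12],"yaw": 0},{"offset": [0,0,-16],"yaw": 0},{"offset": [0,0,-20],"yaw": 0},{"offset": [0,0,-23],"yaw": 0},{"offset": [0,0,-24],"yaw": 0},{"offset": [0,0,-24],"yaw": 0}]}}

```text
t: 6.15
tool_pos: [0.5438, 0.1339, 0.2754]
tcp_rot: [3.028, 0.835, 0.003]
ft_force: [-0.7, -0.5, -2.5]
gripper_width: 0.122
finger_force: 58.7
```

Run:
```python
from h import *
save('top','top2.png'); save('side','side2.png'); 
go(.547,-.156,.275,-79.6)
print(proj('top',[.547,-.156,.133]),proj('side',[.547,-.156,.133]))
a=cv2.imread('pics/raw_top2.png'); b=cv2.imread('pics/raw_side2.png')
u,v=proj('top',[.547,-.156,.133])[0].astype(int); A=a[v-37:v+38,u-50:u+50]; print(u-50,v-37)
u,v=proj('side',[.547,-.156,.133])[0].astype(int); B=b[v-37:v+38,u-50:u+50]; print(u-50,v-37)
cv2.imwrite('pics/tb.png',cv2.resize(np.vstack([A,B]),None,fx=4,fy=4,interpolation=cv2.INTER_CUBIC)[:600] if 0 else cv2.resize(np.hstack([A,B]),None,fx=4,fy=4,interpolation=cv2.INTER_CUBIC))
```

```text
pos [0.5428 0.1338 0.273 ] off [-14.5   25.09  -0.2 ] yaw 20.44 q6 1.17 tilt 0.11 F [-0.99 -0.06 -1.64] w 0.126 t 6.25
[[349.67259794 178.59214905]] [[321.71816614 234.89987069]]
299 141
271 197
```

View pics/tb.png

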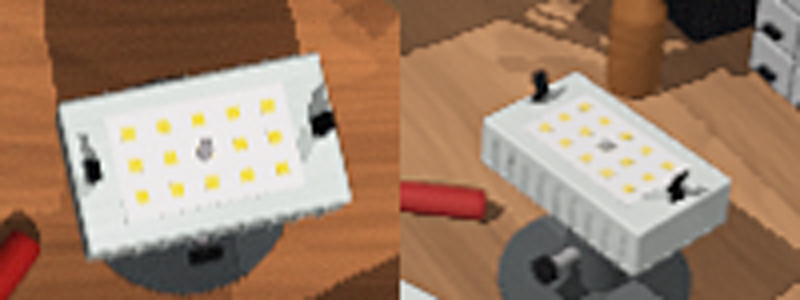

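Both views now show the lamp clearly. In the top crop the corners are (60,103), (319,55), (352,200) and (90,257), with the pin at (205,150). In the side crop they are (575,72), (730,185), (637,240) and (483,122), with the pin at (606,146).

Run:
```python
from h import *
T=[(60,103),(319,55),(352,200),(90,257),(128,133),(268,106),(283,168),(142,196),(205,150)]
S=[(575,72),(730,185),(637,240),(483,122),(585,107),(676,168),(628,189),(545,128),(606,146)]
pt,ps=camera_params('top'),camera_params('side')
t=[(u/4-.4+299,v/4-.4+141) for u,v in T]; s=[((u-400)/4-.4+271,v/4-.4+197) for u,v in S]
P=[]
for a,b in zip(t,s):
    o1,d1=ray(pt,a);o2,d2=ray(ps,b)
    k=np.linalg.lstsq(np.c_[d1,-d2],o2-o1,rcond=None)[0]; X,Y=o1+k[0]*d1,o2+k[1]*d2
    P.append((X+Y)/2); print(P[-1].round(4),'gap mm',((X-Y)*1e3).round(1))
P=np.array(P)
for Q in(P[:4],P[4:8]):
    l=Q[1]-Q[0]+Q[2]-Q[3]; w=Q[0]-Q[3]+Q[1]-Q[2]
    print(Q.mean(0).round(4),np.linalg.norm(l)/2,np.degrees(np.arctan2(l[1],l[0])),np.degrees(np.arctan2(w[1],w[0]))-90)
```

```text
[ 0.5789 -0.0677  0.1372] gap mm [ 0.9 -0.4  0.2]
[ 0.6061 -0.2303  0.1337] gap mm [-0.2  0.1 -0.1]
[ 0.5145 -0.2459  0.1327] gap mm [ 0.1 -0.1  0. ]
[ 0.4849 -0.0835  0.1349] gap mm [-2.4  1.2 -0.4]
[ 0.5596 -0.1091  0.1388] gap mm [-0.9  0.5 -0.2]
[ 0.5771 -0.1979  0.1367] gap mm [-5.8  3.  -1.7]
[ 0.5349 -0.2033  0.1389] gap mm [-0.5  0.2 -0.1]
[ 0.52   -0.116   0.1388] gap mm [-0.5  0.2 -0.1]
[ 0.5474 -0.1558  0.1394] gap mm [-0.7  0.4 -0.2]
[ 0.5461 -0.1568  0.1346] 0.16494724365570843 -80.09248693434537 -80.40430121169915
[ 0.5479 -0.1566  0.1383] 0.08950401112972665 -79.59629894796127 -81.50959684602599
```

Emit:
{"fn": "send_rows", "kwargs": {"motion": [{"offset": [-0.5,1,0],"yaw": 1},{"offset": [-2,3.5,0],"yaw": 4},{"offset": [-4,7,0],"yaw": 7},{"offset": [-6,10.5,0],"yaw": 10},{"offset": [-8,14,0],"yaw": 13},{"offset": [-10,17.5,0],"yaw": 16},{"offset": [-12,21,0],"yaw": 19},{"offset": [-13.5,23.5,0],"yaw": 20.8},{"offset": [-14.5,25,0],"yaw": 20.8},{"offset": [-14.6,25.1,0],"yaw": 20.8}]}}

```text
t: 7.25
tool_pos: [0.546, -0.1591, 0.2728]
tcp_rot: [-3.129, -0.269, 0.003]
ft_force: [-0.1, -0.4, -2.3]
gripper_width: 0.124
finger_force: 58.7
```

Emit:
{"fn": "send_rows", "kwargs": {"motion": [{"offset": [0,0,1],"yaw": 0},{"offset": [0,0,2.5],"yaw": 0},{"offset": [0,0,4],"yaw": 0},{"offset": [0,0,5],"yaw": 0},{"offset": [0,0,5.2],"yaw": 0},{"offset": [0,0,5.2],"yaw": 0},{"offset": [0,0,5.2],"yaw": 0},{"offset": [0,0,5.2],"yaw": 0},{"offset": [0,0,5.2],"yaw": 0},{"offset": [0,0,5.2],"yaw": 0}]}}

```text
t: 8.25
tool_pos: [0.5469, -0.1565, 0.2226]
tcp_rot: [3.129, 0.275, 0.001]
ft_force: [-0.2, 0.4, -2.8]
gripper_width: 0.125
finger_force: 58.7
```

Run:
```python
from h import *
go(.5468,-.1565,.22,-80)
save('side','side3.png'); p=camera_params('wrist'); save('wrist','w3.png')
go(.5468,-.1565,.22,-80)
b=cv2.imread('pics/raw_side3.png')[150:300,221:421]; w=cv2.imread('pics/raw_w3.png')
cv2.imwrite('pics/m3.png',cv2.resize(b,None,fx=4,fy=4,interpolation=cv2.INTER_CUBIC))
cv2.imwrite('pics/w3.png',cv2.resize(w,None,fx=1.42,fy=1.42,interpolation=cv2.INTER_CUBIC))
import pickle; pickle.dump(p,open('w3.pkl','wb'))
```

```text
pos [ 0.5469 -0.1565  0.2226] off [-0.01 -0.01  0.26] yaw 0.03 q6 1.01 tilt 0.03 F [-0.21  0.39 -2.77] w 0.125 t 8.25
pos [ 0.5468 -0.1565  0.2224] off [-0.   -0.    0.24] yaw 0.03 q6 1.01 tilt 0.02 F [ 0.3  -0.37 -2.31] w 0.126 t 8.35
```

View pics/m3.png

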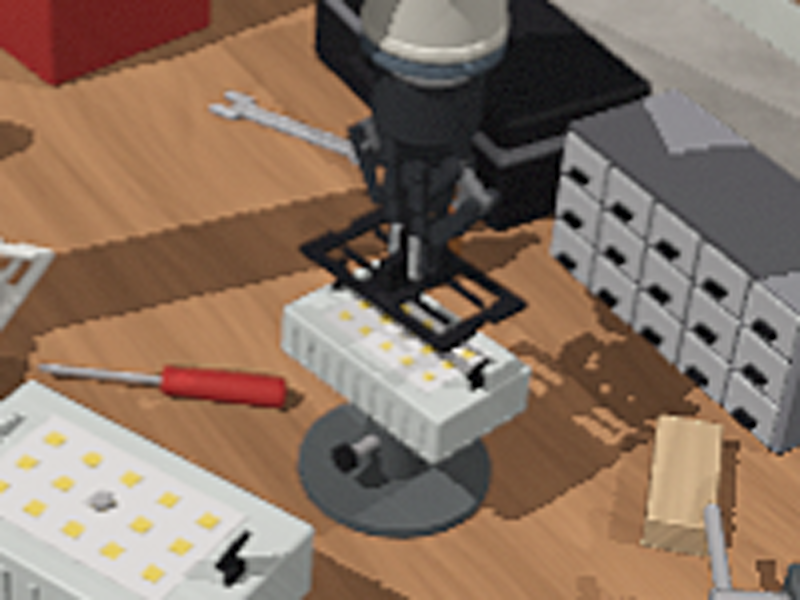

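View pics/w3.png

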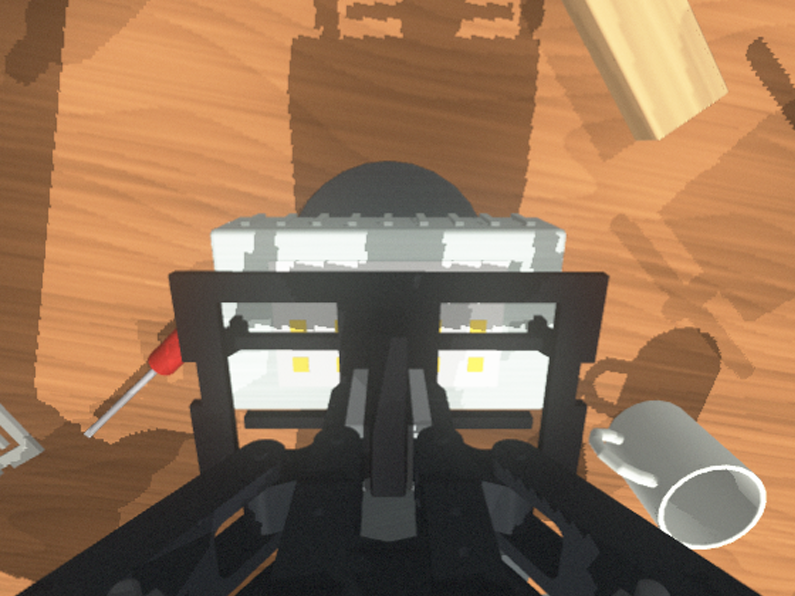

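The side view shows the guard level above the lamp. In the wrist view the guard's far edge runs (171,274) to (607,274), the lamp's far edge (212,230) to (566,231), and the hooks are at (238,322) and (540,322), so it is laterally symmetric. Now to compare them as positions.

Run:
```python
from h import *
import pickle; p=pickle.load(open('w3.pkl','rb'))
s=sense();M=R.from_rotvec(s['tcp_rot']).as_matrix()
def f(u,z): return (M.T@(at(p,(u[0]/1.42-.3,u[1]/1.42-.3),z)-s['tool_pos'])*1e3)[:2].round(1)
print('guard edge',[f(u,.193) for u in((171,274),(607,274))],'notch corners',[f(u,.193) for u in((182,362),(191,402),(595,361),(586,403))])
for z in(.133,.136,.139): print(z,'lamp edge',[f(u,z) for u in((212,230),(566,231))],'hooks',[f(u,z+.026) for u in((238,318),(540,318))])
# predicted from lamp pose
c=np.array([.5468,-.1565,0]); a=np.radians(-80)
Y=np.array([np.cos(a),np.sin(a),0])
print('lamp centre in tool',(M.T@(c-s['tool_pos'])*1e3)[:2])
```

```text
guard edge [array([ 41.6, -74.3]), array([41.6, 73.6])] notch corners [array([  8.6, -75.5]), array([ -8. , -74.6]), array([ 9. , 74.3]), array([-8.4, 73.5])]
0.133 lamp edge [array([ 46.4, -82.2]), array([45.9, 81.6])] hooks [array([ 12.8, -65.5]), array([12.7, 64.8])]
0.136 lamp edge [array([ 46.9, -81.1]), array([46.4, 80.4])] hooks [array([ 13.9, -64.4]), array([13.9, 63.7])]
0.139 lamp edge [array([ 47.4, -79.9]), array([46.9, 79.2])] hooks [array([ 15. , -63.4]), array([15. , 62.7])]
lamp centre in tool [-0.07833848 -0.06079866]
```

Run:
```python
from h import *
import pickle; p=pickle.load(open('w3.pkl','rb'))
s=sense();M=R.from_rotvec(s['tcp_rot']).as_matrix()
def f(u,z): return (M.T@(at(p,(u[0]/1.42-.3,u[1]/1.42-.3),z)-s['tool_pos'])*1e3)[:2].round(1)
for z in(.13,.133,.136,.139): print(z,[f(u,z) for u in((300,325),(478,325),(301,364),(475,364))])
```

```text
0.13 [array([ -2. , -45.1]), array([-2. , 44.4]), array([-23.8, -46. ]), array([-23.8,  44.3])]
0.133 [array([ -0.8, -44.5]), array([-0.8, 43.8]), array([-22.3, -45.3]), array([-22.3,  43.6])]
0.136 [array([  0.4, -43.8]), array([ 0.4, 43.2]), array([-20.8, -44.7]), array([-20.8,  43. ])]
0.139 [array([  1.6, -43.2]), array([ 1.5, 42.5]), array([-19.2, -44. ]), array([-19.3,  42.4])]
```

The LED rows put the face at about z=0.135 and centred to within 0.5 mm, so I can go down in steps with force checks.

Emit:
{"fn": "send_rows", "kwargs": {"motion": [{"offset": [0,0,0.6],"yaw": 0},{"offset": [0,0,1.2],"yaw": 0},{"offset": [0,0,1.8],"yaw": 0},{"offset": [0,0,2.3],"yaw": 0},{"offset": [0,0,2.7],"yaw": 0},{"offset": [0,0,3.0],"yaw": 0},{"offset": [0,0,3.2],"yaw": 0},{"offset": [0,0,3.3],"yaw": 0},{"offset": [0,0,3.3],"yaw": 0},{"offset": [0,0,3.3],"yaw": 0}]}}

```text
t: 9.35
tool_pos: [0.5469, -0.1565, 0.1894]
tcp_rot: [3.129, 0.275, 0.0]
ft_force: [-0.1, -0.7, -1.3]
gripper_width: 0.123
finger_force: 58.7
```

Emit:
{"fn": "send_rows", "kwargs": {"motion": [{"offset": [0,0,0.05],"yaw": 0},{"offset": [0,0,0.1],"yaw": 0},{"offset": [0,0,0.15],"yaw": 0},{"offset": [0,0,0.2],"yaw": 0},{"offset": [0,0,0.25],"yaw": 0},{"offset": [0,0,0.3],"yaw": 0},{"offset": [0,0,0.35],"yaw": 0},{"offset": [0,0,0.4],"yaw": 0},{"offset": [0,0,0.4],"yaw": 0},{"offset": [0,0,0.4],"yaw": 0}]}}

```text
t: 10.35
tool_pos: [0.5468, -0.1565, 0.1853]
tcp_rot: [3.129, 0.275, 0.0]
ft_force: [0.5, 0.2, -0.8]
gripper_width: 0.126
finger_force: 58.8
```

Emit:
{"fn": "send_rows", "kwargs": {"motion": [{"offset": [0,0,0.05],"yaw": 0},{"offset": [0,0,0.1],"yaw": 0},{"offset": [0,0,0.15],"yaw": 0},{"offset": [0,0,0.2],"yaw": 0},{"offset": [0,0,0.25],"yaw": 0},{"offset": [0,0,0.3],"yaw": 0},{"offset": [0,0,0.3],"yaw": 0},{"offset": [0,0,0.3],"yaw": 0},{"offset": [0,0,0.3],"yaw": 0},{"offset": [0,0,0.3],"yaw": 0}]}}

```text
t: 11.35
tool_pos: [0.5469, -0.1565, 0.1823]
tcp_rot: [3.129, 0.275, 0.0]
ft_force: [0.4, 0.0, 3.0]
gripper_width: 0.126
finger_force: 59.3
```

Emit:
{"fn": "send_rows", "kwargs": {"motion": [{"offset": [0,0,0.05],"yaw": 0},{"offset": [0,0,0.1],"yaw": 0},{"offset": [0,0,0.15],"yaw": 0},{"offset": [0,0,0.2],"yaw": 0},{"offset": [0,0,0.2],"yaw": 0},{"offset": [0,0,0.2],"yaw": 0},{"offset": [0,0,0.2],"yaw": 0},{"offset": [0,0,0.2],"yaw": 0},{"offset": [0,0,0.2],"yaw": 0},{"offset": [0,0,0.2],"yaw": 0}]}}

```text
t: 12.35
tool_pos: [0.5469, -0.1565, 0.1804]
tcp_rot: [3.129, 0.275, 0.0]
ft_force: [0.9, -0.2, 6.2]
gripper_width: 0.123
finger_force: 59.7
```

Emit:
{"fn": "send_rows", "kwargs": {"motion": [{"offset": [0,0,0.05],"yaw": 0},{"offset": [0,0,0.1],"yaw": 0},{"offset": [0,0,0.15],"yaw": 0},{"offset": [0,0,0.2],"yaw": 0},{"offset": [0,0,0.2],"yaw": 0},{"offset": [0,0,0.2],"yaw": 0},{"offset": [0,0,0.2],"yaw": 0},{"offset": [0,0,0.2],"yaw": 0},{"offset": [0,0,0.2],"yaw": 0},{"offset": [0,0,0.2],"yaw": 0}]}}

```text
t: 13.35
tool_pos: [0.5471, -0.1566, 0.1787]
tcp_rot: [3.129, 0.275, 0.001]
ft_force: [-0.3, 1.5, 8.3]
gripper_width: 0.126
finger_force: 60.3
```

Emit:
{"fn": "send_rows", "kwargs": {"motion": [{"offset": [0,0,0.05],"yaw": 0},{"offset": [0,0,0.1],"yaw": 0},{"offset": [0,0,0.15],"yaw": 0},{"offset": [0,0,0.2],"yaw": 0},{"offset": [0,0,0.2],"yaw": 0},{"offset": [0,0,0.2],"yaw": 0},{"offset": [0,0,0.2],"yaw": 0},{"offset": [0,0,0.2],"yaw": 0},{"offset": [0,0,0.2],"yaw": 0},{"offset": [0,0,0.2],"yaw": 0}]}}

```text
t: 14.35
tool_pos: [0.5472, -0.1566, 0.1766]
tcp_rot: [3.129, 0.275, 0.002]
ft_force: [2.0, 1.6, 5.9]
gripper_width: 0.124
finger_force: 60.1
```

Emit:
{"fn": "send_rows", "kwargs": {"motion": [{"offset": [0,0,0.05],"yaw": 0},{"offset": [0,0,0.1],"yaw": 0},{"offset": [0,0,0.15],"yaw": 0},{"offset": [0,0,0.15],"yaw": 0},{"offset": [0,0,0.15],"yaw": 0},{"offset": [0,0,0.15],"yaw": 0},{"offset": [0,0,0.15],"yaw": 0},{"offset": [0,0,0.15],"yaw": 0},{"offset": [0,0,0.15],"yaw": 0},{"offset": [0,0,0.15],"yaw": 0}]}}

```text
t: 15.35
tool_pos: [0.5468, -0.1565, 0.1748]
tcp_rot: [-3.129, -0.275, 0.0]
ft_force: [1.4, 0.6, 1.3]
gripper_width: 0.123
finger_force: 59.4
```

Emit:
{"fn": "send_rows", "kwargs": {"motion": [{"offset": [0,0,0.03],"yaw": 0},{"offset": [0,0,0.06],"yaw": 0},{"offset": [0,0,0.1],"yaw": 0},{"offset": [0,0,0.1],"yaw": 0},{"offset": [0,0,0.1],"yaw": 0},{"offset": [0,0,0.1],"yaw": 0},{"offset": [0,0,0.1],"yaw": 0},{"offset": [0,0,0.1],"yaw": 0},{"offset": [0,0,0.1],"yaw": 0},{"offset": [0,0,0.1],"yaw": 0}]}}

```text
t: 16.35
tool_pos: [0.5468, -0.1565, 0.1738]
tcp_rot: [-3.13, -0.275, 0.0]
ft_force: [0.7, 0.3, 2.9]
gripper_width: 0.126
finger_force: 59.7
```

Emit:
{"fn": "send_rows", "kwargs": {"motion": [{"offset": [0,0,0.03],"yaw": 0},{"offset": [0,0,0.06],"yaw": 0},{"offset": [0,0,0.1],"yaw": 0},{"offset": [0,0,0.1],"yaw": 0},{"offset": [0,0,0.1],"yaw": 0},{"offset": [0,0,0.1],"yaw": 0},{"offset": [0,0,0.1],"yaw": 0},{"offset": [0,0,0.1],"yaw": 0},{"offset": [0,0,0.1],"yaw": 0},{"offset": [0,0,0.1],"yaw": 0}]}}

```text
t: 17.35
tool_pos: [0.5466, -0.1564, 0.1726]
tcp_rot: [-3.129, -0.275, 0.001]
ft_force: [1.8, -0.1, -10.1]
gripper_width: 0.121
finger_force: 59.3
```

Emit:
{"fn": "send_rows", "kwargs": {"motion": [{"offset": [0,0,0.03],"yaw": 0},{"offset": [0,0,0.06],"yaw": 0},{"offset": [0,0,0.1],"yaw": 0},{"offset": [0,0,0.1],"yaw": 0},{"offset": [0,0,0.1],"yaw": 0},{"offset": [0,0,0.1],"yaw": 0},{"offset": [0,0,0.1],"yaw": 0},{"offset": [0,0,0.1],"yaw": 0},{"offset": [0,0,0.1],"yaw": 0},{"offset": [0,0,0.1],"yaw": 0}]}}

```text
t: 18.35
tool_pos: [0.5469, -0.1565, 0.1718]
tcp_rot: [3.129, 0.275, 0.0]
ft_force: [-1.1, -0.7, 2.9]
gripper_width: 0.126
finger_force: 60.8
```

Emit:
{"fn": "send_rows", "kwargs": {"motion": [{"offset": [0,0,0.03],"yaw": 0},{"offset": [0,0,0.05],"yaw": 0},{"offset": [0,0,0.07],"yaw": 0},{"offset": [0,0,0.07],"yaw": 0},{"offset": [0,0,0.07],"yaw": 0},{"offset": [0,0,0.07],"yaw": 0},{"offset": [0,0,0.07],"yaw": 0},{"offset": [0,0,0.07],"yaw": 0},{"offset": [0,0,0.07],"yaw": 0},{"offset": [0,0,0.07],"yaw": 0}]}}

```text
t: 19.35
tool_pos: [0.5468, -0.1564, 0.1711]
tcp_rot: [-3.13, -0.275, 0.0]
ft_force: [0.2, 0.7, -1.7]
gripper_width: 0.123
finger_force: 60.3
```

Emit:
{"fn": "send_rows", "kwargs": {"motion": [{"offset": [0,0,0.03],"yaw": 0},{"offset": [0,0,0.05],"yaw": 0},{"offset": [0,0,0.07],"yaw": 0},{"offset": [0,0,0.07],"yaw": 0},{"offset": [0,0,0.07],"yaw": 0},{"offset": [0,0,0.07],"yaw": 0},{"offset": [0,0,0.07],"yaw": 0},{"offset": [0,0,0.07],"yaw": 0},{"offset": [0,0,0.07],"yaw": 0},{"offset": [0,0,0.07],"yaw": 0}]}}

```text
t: 20.35
tool_pos: [0.5468, -0.1565, 0.1704]
tcp_rot: [-3.13, -0.275, -0.0]
ft_force: [-0.4, 0.6, -1.5]
gripper_width: 0.123
finger_force: 60.3
```

Run:
```python
from h import *
s=sense();print(s['tool_pos'],s['ft_force'],s['torque'])
save('side','side4.png',s=1)
b=cv2.imread('pics/raw_side4.png')[185:260,271:371]
cv2.imwrite('pics/m4.png',cv2.resize(b,None,fx=8,fy=8,interpolation=cv2.INTER_CUBIC))
```

```text
[ 0.54679934 -0.15646046  0.17039381] [-0.43802551  0.5643846  -1.51521527] [0.02152978 0.04877406 0.02688467]
```

View pics/m4.png

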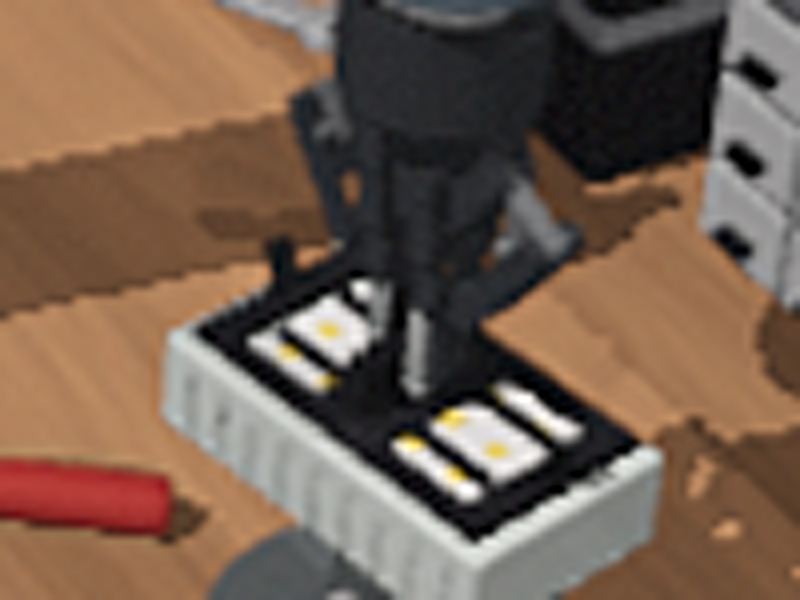

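The guard lies flush, or nearly so, within the lamp rim at (200–640, 270–540) and is level. I'll press a little further to confirm it is seated.

Emit:
{"fn": "send_rows", "kwargs": {"motion": [{"offset": [0,0,0.02],"yaw": 0},{"offset": [0,0,0.04],"yaw": 0},{"offset": [0,0,0.06],"yaw": 0},{"offset": [0,0,0.06],"yaw": 0},{"offset": [0,0,0.06],"yaw": 0},{"offset": [0,0,0.06],"yaw": 0},{"offset": [0,0,0.06],"yaw": 0},{"offset": [0,0,0.06],"yaw": 0},{"offset": [0,0,0.06],"yaw": 0},{"offset": [0,0,0.06],"yaw": 0}]}}

```text
t: 21.4
tool_pos: [0.5468, -0.1565, 0.1698]
tcp_rot: [-3.13, -0.275, -0.0]
ft_force: [-0.1, 0.3, -1.2]
gripper_width: 0.123
finger_force: 60.3
```

Emit:
{"fn": "send_rows", "kwargs": {"motion": [{"offset": [0,0,0.02],"yaw": 0},{"offset": [0,0,0.04],"yaw": 0},{"offset": [0,0,0.04],"yaw": 0},{"offset": [0,0,0.04],"yaw": 0},{"offset": [0,0,0.04],"yaw": 0},{"offset": [0,0,0.04],"yaw": 0},{"offset": [0,0,0.04],"yaw": 0},{"offset": [0,0,0.04],"yaw": 0},{"offset": [0,0,0.04],"yaw": 0},{"offset": [0,0,0.04],"yaw": 0}]}}

```text
t: 22.4
tool_pos: [0.5468, -0.1565, 0.1694]
tcp_rot: [3.13, 0.275, 0.0]
ft_force: [-1.2, 0.4, 3.3]
gripper_width: 0.121
finger_force: 60.8
```

Emit:
{"fn": "send_rows", "kwargs": {"motion": [{"offset": [0,0,0.02],"yaw": 0},{"offset": [0,0,0.04],"yaw": 0},{"offset": [0,0,0.04],"yaw": 0},{"offset": [0,0,0.04],"yaw": 0},{"offset": [0,0,0.04],"yaw": 0},{"offset": [0,0,0.04],"yaw": 0},{"offset": [0,0,0.04],"yaw": 0},{"offset": [0,0,0.04],"yaw": 0},{"offset": [0,0,0.04],"yaw": 0},{"offset": [0,0,0.04],"yaw": 0}]}}

```text
t: 23.4
tool_pos: [0.5468, -0.1565, 0.1692]
tcp_rot: [3.129, 0.275, 0.0]
ft_force: [-2.3, 0.0, 7.3]
gripper_width: 0.124
finger_force: 61.5
```

Emit:
{"fn": "send_rows", "kwargs": {"motion": [{"offset": [0,0,0.02],"yaw": 0},{"offset": [0,0,0.04],"yaw": 0},{"offset": [0,0,0.04],"yaw": 0},{"offset": [0,0,0.04],"yaw": 0},{"offset": [0,0,0.04],"yaw": 0},{"offset": [0,0,0.04],"yaw": 0},{"offset": [0,0,0.04],"yaw": 0},{"offset": [0,0,0.04],"yaw": 0},{"offset": [0,0,0.04],"yaw": 0},{"offset": [0,0,0.04],"yaw": 0}]}}

```text
t: 24.4
tool_pos: [0.5468, -0.1565, 0.169]
tcp_rot: [3.129, 0.275, 0.001]
ft_force: [-3.2, 1.2, 11.1]
gripper_width: 0.125
finger_force: 62.0
```

Emit:
{"fn": "send_rows", "kwargs": {"motion": [{"offset": [0,0,-0.02],"yaw": 0},{"offset": [0,0,-0.04],"yaw": 0},{"offset": [0,0,-0.06],"yaw": 0},{"offset": [0,0,-0.06],"yaw": 0},{"offset": [0,0,-0.06],"yaw": 0},{"offset": [0,0,-0.06],"yaw": 0},{"offset": [0,0,-0.06],"yaw": 0},{"offset": [0,0,-0.06],"yaw": 0},{"offset": [0,0,-0.06],"yaw": 0},{"offset": [0,0,-0.06],"yaw": 0}]}}

```text
t: 25.4
tool_pos: [0.5468, -0.1565, 0.1693]
tcp_rot: [3.129, 0.275, 0.0]
ft_force: [-1.3, 1.0, 5.2]
gripper_width: 0.125
finger_force: 61.3
```

Emit:
{"fn": "send_rows", "kwargs": {"motion": [{"offset": [0,0,0],"yaw": 0},{"offset": [0,0,0],"yaw": 0},{"offset": [0,0,0],"yaw": 0},{"offset": [0,0,0],"yaw": 0},{"offset": [0,0,0],"yaw": 0},{"offset": [0,0,0],"yaw": 0},{"offset": [0,0,0],"yaw": 0},{"offset": [0,0,0],"yaw": 0},{"offset": [0,0,0],"yaw": 0},{"offset": [0,0,0],"yaw": 0}], "claw": 4}}

```text
t: 26.4
tool_pos: [0.5468, -0.1565, 0.1692]
tcp_rot: [-3.13, -0.275, -0.0]
ft_force: [-0.1, 0.5, -0.9]
gripper_width: 0.469
finger_force: 0.0
```

Emit:
{"fn": "send_rows", "kwargs": {"motion": [{"offset": [0,0,-0.5],"yaw": 0},{"offset": [0,0,-1],"yaw": 0},{"offset": [0,0,-2],"yaw": 0},{"offset": [0,0,-4],"yaw": 0},{"offset": [0,0,-6],"yaw": 0},{"offset": [0,0,-8],"yaw": 0},{"offset": [0,0,-10],"yaw": 0},{"offset": [0,0,-12],"yaw": 0},{"offset": [0,0,-12],"yaw": 0},{"offset": [0,0,-12],"yaw": 0}]}}

```text
t: 27.4
tool_pos: [0.5468, -0.1565, 0.2899]
tcp_rot: [3.129, 0.275, 0.002]
ft_force: [-0.4, -0.5, -0.7]
gripper_width: 0.469
finger_force: 0.0
```

Run:
```python
from h import *
save('side','s5.png'); save('wrist','w5.png')
a=cv2.imread('pics/raw_s5.png')[185:260,271:371]; b=cv2.imread('pics/raw_w5.png')
b=cv2.resize(b,(400,300)); cv2.imwrite('pics/m5.png',np.hstack([cv2.resize(a,(400,300),interpolation=cv2.INTER_CUBIC),b]))
```

```text
(no output)
```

View pics/m5.png

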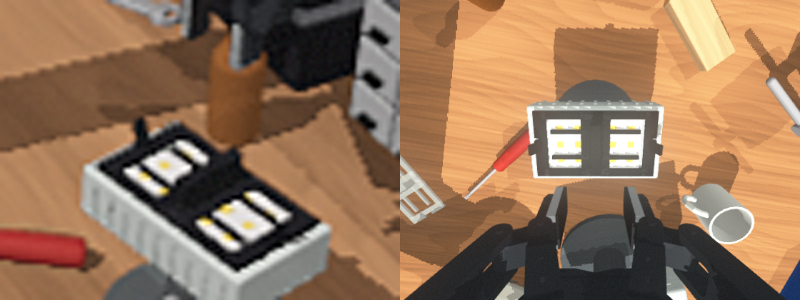

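The guard lies flat and centred on the lamp, with both hooks in its notches (wrist half, about (533,150) and (657,148)). The gripper is clear and the other things haven't moved.

```bash
python3 -c "
from cell import *
print(close_job())"
```

```text
the job is handed in; nothing more can be done
None
```

The guard is on the lamp, flat and centred with both hooks in its notches, and the gripper is released and clear; the highest force I read while pressing was about 14 N, and I handed the job in at about 27.5 s without being shown the judge's verdict.

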